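Gauge a lever's splined bore

ROBOT

A 6-joint arm with a two-finger parallel gripper is mounted at the origin on the work surface. World frame = base frame: x ahead of the robot, y to its left, z up, the work surface at z = 0. Lengths are in mm, angles in rad, forces in N, time in s.
With the tool pointing down it reaches from about 275 to 750 mm from the base axis. Payload 10.2 kg.
Tool frame: the origin (TCP) lies midway between the tips of the shut fingers; the grasp point (between the pads) lies 19 mm behind it; y points along the fingers, z is the direction in which the jaws open and shut, and the axes are right-handed (so a half turn about y gives the same grasp; the last joint's range is limited). The gripper opens to 85 mm and grips with 20 to 120 N. Pads are 22 mm wide; open, the fingers measure 114 mm over their backs; the gripper's body (76 mm by 85 mm) begins 54 mm behind the grasp point. The pads swing forward as they close: fully open they stand 13 mm farther back than shut.
Start: joints at [0.911, 0.313, 1.498, -0, 1.331, -0.223], TCP at [222.11, 475.708, 231.294] pointing down, gripper open.
Joint ranges: [-2.94, 2.94], [-0.97, 2.17], [0.19, 2.56], [-1.23, 4.37], [0.02, 3.11], [-2.88, 2.88]. Speed limits (rad/s): [2.39, 2.39, 3.01, 3.14, 3.14, 3.14].

INTERFACE

Orientations are given as a unit quaternion [w, x, y, z].
In Python, from rig import ctrl gives the robot as it stands.
- The arm moves only by the shell command python3 -m inch 'ROWS' [OPENING] [FORCE]. ROWS is JSON, one flat list of numbers, 6 for each row, row after row: the shift along the tool's x, y, z in cm, then the turn, a rotation vector about the tool's x, y, z in rad. A call has 1 to 8 rows; each row is the pose to reach, as a shift and turn from the pose commanded when the call began, along the tool's axes at that moment; what a row does not reach only later rows make up. A row lasts 1/12 s, in which the tool goes at most 41.7 mm and 7.16 degrees, less where a joint would pass 70% of its speed; a pose out of reach is approached as far as the arm can. A call with a gripper value outside its range is refused whole. OPENING is the gripper command: -1 is fully open, 1 is shut, values between are in proportion, set as the call begins (- or left out, the last holds). The fingers move at their own pace and stop on an object; FORCE is the grip in N (left out, the last holds). Time passes only in rows, so rows that repeat a pose let the fingers close. It gives the time, the measured TCP pose, the force and the opening at its end, in the units of the state.
- ctrl.sense(): the state, without advancing time (a new reading comes with each control period).
- ctrl.capture(name): name is "scene" or "top"; returns the picture (384x512x3 uint8, red, green, blue); there is no depth.
- ctrl.get_calibration(name): a dict with "fx", "fy", "cx", "cy" (pixels), "k1" (the pictures are not rectified: a ray, as slopes to the right and down, at radius r is drawn at 1 + k1 r^2 times it, then the intrinsics apply), "world_to_cam" (4x4, takes a point from world to camera coordinates). Camera axes: x right, y down, z forward; pixel columns grow to the right and rows downward; lengths in mm; the calibration is good to about 2 mm. A picture is of the moment at which its call begins. get_calibration takes no time and is no camera call.
- ctrl.finish_job(): hands the job in, once; it reports no verdict.
Trained networks look in the newest picture that a camera, given by its name, has taken for a name from the list of things; names that differ only in an ending like _2 or _b are one class to them, and where a whole thing is asked for, a point or a joint stands for the part that bears it (a point fixed in the world has none). Each returns a list of dicts, best first, with "score" (0 to 1); they miss things now and then, are a little off and sometimes report something else, mostly with a low value. They report only what shows in the picture. A call takes as long as a camera call.
- ctrl.search_frame(thing, camera): "uv" ([column, row] in pixels, amid what is visible of it).
The state is a dict: "time_s": time; "joints": joint angles; "dq": joint speeds; "tau": joint torques, N m; "eef_pos": TCP position; "ee_rot": TCP orientation; "force": force on the tool from outside, world axes, zero at the start; "wrist_torque": the same for the moment, N m; "grip_width": opening from 0.0 (shut) to 1.0 (fully open).
Only numpy, scipy, OpenCV 4.12 (cv2) and the standard library are available. Lean on these libraries where they do the work, as an engineer would, in place of code of your own. Each camera call takes 0.05 s, during which the arm holds its last target.

TASK

Check the lever's splined bore: first swing the hinged half of the split clamp shut round the lever's boss until the two halves meet edge to edge. Then take the splined plug gauge (the one with the six-sided handle) out of the rack, turn it until its splines mesh with the bore and slide it fully home, pushing down the spring pin inside, until its collar sits flush on the lever's face. Do not let go: finish while gripping the handle and still pressing the gauge firmly down, with the clamp shut, the lever in its nest and the other gauges and things left where they are.

Things in the scene. Friction and masses are not known exactly. Their poses are not given: they have to be found in the camera images.
- bore_mouth (a point): Lever: loose bright aluminium link (0.34 to 0.5 kg) lying in the fixture with 1 mm of play. This point: centre of its splined bore's mouth, on the flat top face of the big round eye (68 mm across), z = 0.127. z up, x along the lever to the small eye, 120 mm away on a dowel that keeps it from turning.
- bore_mid (a point): On the bore's axis, 21 mm below its mouth; same axes as bore_mouth. The bore goes right through (42 mm): 33.8 mm across, with six straight grooves 10.4 mm wide that reach out to 42.4 mm across. One groove points along +x (to the small eye), the others every 60 degrees.
- fixture: Bolted aluminium fixture: base plate 235 x 120 x 14 mm, turned post with the round nest that carries the lever and the split clamp. Origin under the bore's axis, on the perforated plate's top (z = 0.015); x along the lever, z up. The nest's face is 70 mm above the origin.
- gauge_grip (a point): Splined plug gauge (loose, 0.33 to 0.5 kg), upright in one of the rack's three holes: the one with the six-sided handle. This point: on its axis, middle of the handle, z = 0.104 in the rack; z up. Handle: hexagon 26 mm across flats, 60 mm long (30 mm above and below this point). A flat of the handle faces the same way as each spline: flat normals at 0, 60, 120... degrees from x.
- gauge_splines (a point): Same gauge and axes, mid-length of its splines, 49 mm below gauge_grip: six straight splines 20 mm long, 7.4 mm wide (lowest 3 mm tapered to 4.4), 40 mm across tips, core 31 mm; one points along +x, the others every 60 degrees. Above: a collar 52 mm across, 7 mm thick, its underside 39 mm below gauge_grip. Below: a pilot nose 29 mm across, 14 mm long, chamfered.
- gauge_nose (a point): Same gauge: centre of the nose's underside, 73 mm below gauge_grip. Fully home it is 34 mm below bore_mouth.
- rack: Black gauge rack, fixed block 75 x 235 x 30 mm, origin under its centre, z up; three round holes 33 mm across, 18 mm deep, 80 mm apart along its y. A gauge's nose stands in a hole and the gauge rests on the rack's top (z = 0.045).
- clamp (a joint): Opening angle of the clamp's hinged half (rad): 0 = shut, its faces meeting those of the fixed half; grows as it opens towards the robot's side of the fixture, to 1.4 at most (anticlockwise seen from above). Stiff hinge (0.12 N m of friction): it stays where it is left.
- clamp_knob (a point): Black upright knob on the free end of the clamp's hinged half: 16 mm thick, 21 mm tall, on a 10 mm stem. This point: on its axis, 9 mm below its top. The half's lug lies under it, lug top 25 mm below this point. The clamp rings the lever's lower boss, under the big eye; shut, the knob is 58 mm sideways of the bore's axis.
- clamp_hinge (a point): On the axis of the clamp's vertical hinge pin, at the height of clamp_knob, which travels on a 114 mm radius about it. Axes as fixture.
- pin (a joint): How far the spring centring pin inside the bore is pushed down (m): 0 = up, its 20 mm wide nose 22 mm below the bore's mouth; 0.012 when the gauge is fully home, 0.017 at most. Its spring pushes up with about 3.5 N at 0 and 8.3 N at 0.012, more than the gauge's weight: a gauge that is let go is lifted again.
- plain_mid (a point): Plain plug gauge, smooth, round handle, in the rack (a bystander): half-way up.
- step_mid (a point): Stepped plug gauge, smooth, thin round handle with a button end, in the rack (a bystander): half-way up.
- ring_mid (a point): Steel ring gauge lying on the plate, 58 mm across (a bystander).
- caliper_mid (a point): Digital caliper lying on the plate (a bystander).
- spare_mid (a point): Another lever lying on the plate (a bystander).
- driver_grip (a point): Screwdriver lying on the plate (a bystander).

How it is judged:
By the outcome, as a careful person would: the job done as asked, in the order asked, and still so for the second after the job is handed in, while the arm keeps its last pose, push and grip.
It also fails if it takes over 61 s, if anything falls off the work surface, if the arm or the gripper's body presses on something with over 40 N, if the wrist force passes 120 N, or if a joint passes its speed limit or range.

## Working session

There is one attempt and no reset: what is moved stays moved. The work goes in short steps, Python scripts to look and compute and a shell command to move; the robot and the scene stay as the last step left them, time stands still between calls to the robot, and variables do not carry over. Pictures are saved under pics/ and viewed, and the job is handed in when it is done.

```bash
ls; mkdir -p pics
python3 - <<'E'
from rig import ctrl
import cv2,json
for n in("scene","top"):
    im=ctrl.capture(n); cv2.imwrite(f"pics/{n}0.png",im[:,:,::-1])
    c=ctrl.get_calibration(n); print(n,c)
    for t in ["bore_mouth","fixture","gauge_grip","gauge_splines","gauge_nose","rack","clamp_knob","clamp_hinge","clamp","plain_mid","step_mid"]:
        try: r=ctrl.search_frame(t,n); print(t,[(d['uv'],round(d['score'],2)) for d in r[:3]])
        except Exception as e: print(t,e)
print(ctrl.sense())
E
```

```text
pics
scene {'fx': 435.73430745734834, 'fy': 435.73430745734834, 'cx': 254.53129075997043, 'cy': 190.86381569745996, 'k1': -0.08314756568387043, 'world_to_cam': array([[ 2.51203174e-02,  9.99649780e-01,  8.32385425e-03,
        -1.82683039e+01],
       [ 8.28275147e-01, -1.61500932e-02, -5.60088792e-01,
        -3.39353296e+02],
       [-5.59758207e-01,  2.09640498e-02, -8.28390764e-01,
         1.52460269e+03],
       [ 0.00000000e+00,  0.00000000e+00,  0.00000000e+00,
         1.00000000e+00]])}
bore_mouth [([203.2, 224.4], 0.57)]
fixture [([329.1, 215.4], 0.7), ([200.0, 246.9], 0.59), ([200.6, 221.8], 0.56)]
gauge_grip [([326.6, 218.9], 0.6), ([320.6, 230.0], 0.19)]
gauge_splines [([328.7, 216.6], 0.83), ([252.1, 196.1], 0.27)]
gauge_nose [([326.3, 213.8], 0.76)]
rack [([318.3, 229.5], 0.96)]
clamp_knob [([177.2, 201.5], 0.62)]
clamp_hinge [([200.1, 252.1], 0.77)]
clamp [([176.6, 199.1], 0.64), ([201.7, 224.1], 0.45)]
plain_mid [([357.7, 216.9], 0.76)]
step_mid [([297.5, 217.8], 0.53), ([176.7, 197.3], 0.42)]
top {'fx': 495.44552537230214, 'fy': 495.44552537230214, 'cx': 251.241096
[... 947 characters left out ...]
[209.8, 173.6], 0.67)]
{'time_s': 1.2, 'joints': array([ 9.10606598e-01,  3.12873672e-01,  1.49771385e+00,  2.58062020e-05,
        1.33100567e+00, -2.23388969e-01]), 'dq': array([-2.68908378e-05,  5.05614569e-04, -1.92513839e-04,  2.87361502e-04,
        2.47824432e-04, -2.34884544e-03]), 'tau': array([-2.76798955e-04, -4.12167192e+01, -2.59902245e+01, -2.50339399e-04,
        5.63913873e-04, -8.43771227e-05]), 'eef_pos': array([222.09719211, 475.70756015, 231.30243356]), 'ee_rot': array([ 0.69031281, -0.69030558,  0.15321782, -0.15320163]), 'force': array([ 0.4419546, -0.1853394,  0.0816287]), 'wrist_torque': array([-0.03388741, -0.00878534, -0.03937085]), 'grip_width': 0.9977425736277854}
```

Run:
```python
import cv2
a=cv2.imread("pics/scene0.png");b=cv2.imread("pics/top0.png")
cv2.imwrite("pics/s1.png",cv2.resize(a[150:300,140:400],None,fx=3,fy=3,interpolation=cv2.INTER_CUBIC))
cv2.imwrite("pics/t1.png",cv2.resize(b[100:240,120:380],None,fx=3,fy=3,interpolation=cv2.INTER_CUBIC))
```

```text
(no output)
```

View pics/s1.png

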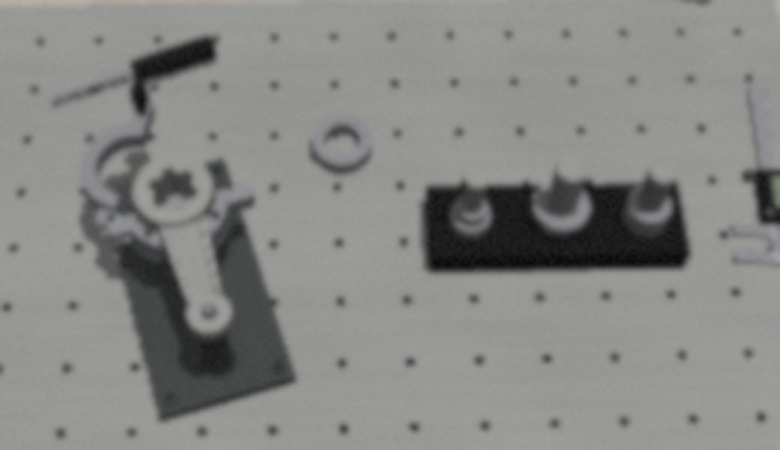

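View pics/t1.png

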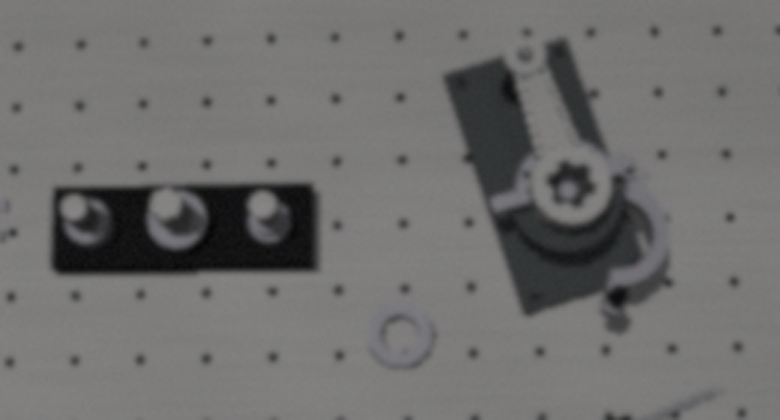

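View pics/top0.png

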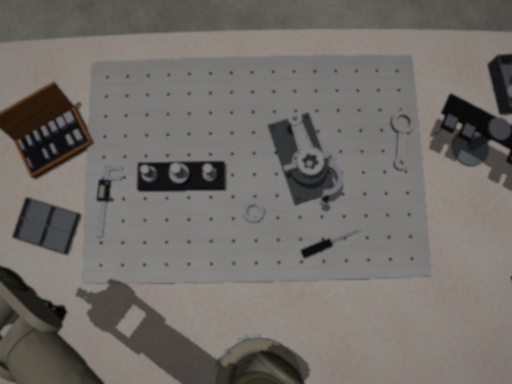

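View pics/scene0.png

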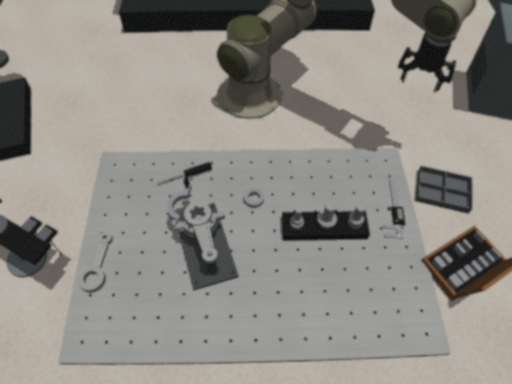

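```bash
cat > h.py <<'E'
import numpy as np,cv2
from rig import ctrl
from scipy.spatial.transform import Rotation as R
C={n:ctrl.get_calibration(n) for n in("scene","top")}
def ray(n,uv):
    c=C[n];d=np.array([(uv[0]-c['cx'])/c['fx'],(uv[1]-c['cy'])/c['fy']]);s=d.copy()
    for _ in range(20): s=d/(1+c['k1']*(s@s))
    M=c['world_to_cam'];Rm=M[:3,:3];return -Rm.T@M[:3,3],Rm.T@np.array([*s,1])
def at(n,uv,z):
    o,d=ray(n,uv);return o+d*(z-o[2])/d[2]
def proj(n,p):
    c=C[n];q=c['world_to_cam'][:3,:3]@np.asarray(p,float)+c['world_to_cam'][:3,3];s=q[:2]/q[2];s=s*(1+c['k1']*(s@s))
    return np.array([s[0]*c['fx']+c['cx'],s[1]*c['fy']+c['cy']])
def tri(a,b):
    o1,d1=ray("scene",a);o2,d2=ray("top",b);t=np.linalg.lstsq(np.c_[d1,-d2],o2-o1,rcond=None)[0]
    p,q=o1+d1*t[0],o2+d2*t[1];return (p+q)/2,np.linalg.norm(p-q)
def crop(n,box,f,name):
    im=ctrl.capture(n)[:,:,::-1];x0,y0,x1,y1=box
    cv2.imwrite(name,cv2.resize(im[y0:y1,x0:x1],None,fx=f,fy=f,interpolation=cv2.INTER_CUBIC))
E
python3 - <<'E'
from h import *
print('cams',ray("scene",(0,0))[0],ray("top",(0,0))[0])
print('bore net',at("scene",(203.2,224.4),127),at("top",(303.4,147.4),127))
print('eye pic', at("scene",(140+172/3,150+186/3),127),at("top",(120+570/3,100+184/3),127))
print('small', at("scene",(140+208/3,150+313/3),127),at("top",(120+527/3,100+55/3),127))
print('knob', tri((186.7,181),(325.7,199)))
print('knobnet', tri((177.2,201.5),(333.7,184)))
print('gauge top z134', at("scene",(140+558/3,150+172/3),134),at("top",(120+165/3,100+202/3),134))
print('collar z ~70',at("scene",(140+562/3,150+208/3),72),at("top",(120+177/3,100+220/3),72))
print('rack corners top', [at("top",(120+u/3,100+v/3),45).round(1) for u,v in((54,188),(313,184),(317,270),(55,270))])
print('plate',[at("top",(120+u/3,100+v/3),29).round(1) for u,v in((445,75),(567,40),(528,314))],[at("scene",(140+u/3,150+v/3),29).round(1) for u,v in((162,419),(295,379))])
E
```

```text
cams [1134.94567397  -19.18052808 1073.05087238] [ 260.21439544    3.88930657 1340.05070548]
bore net [ 594.0544805  -125.69437442  127.        ] [ 591.94274667 -126.8855476   127.        ]
eye pic [ 557.59795953 -142.04193824  127.        ] [ 555.31427052 -142.06758806  127.        ]
small [ 676.59197085 -107.82380629  127.        ] [ 669.50724634 -110.28176629  127.        ]
knob (array([ 458.64929022, -176.52127785,  124.58962358]), np.float64(2.111505245345978))
knobnet (array([ 502.5128269 , -203.4881738 ,   92.44796977]), np.float64(2.821237823319226))
gauge top z134 [554.5748181  185.29556547 134.        ] [545.82778863 197.42072048 134.        ]
collar z ~70 [553.9339518 197.9970252  72.       ] [544.05321262 196.64556726  72.        ]
rack corners top [array([582.5, 313.1,  45. ]), array([580.3,  78.4,  45. ]), array([501.8,  75.7,  45. ]), array([507.1, 310.6,  45. ])]
plate [array([684.8, -43.2,  29. ]), array([ 716.5, -157.2,   29. ]), array([ 460.7, -111.3,   29. ])] [array([ 726.7, -152.7,   29. ]), array([692.7, -40.9,  29. ])]
```

```bash
cat > ov.py <<'E'
from h import *
import sys
def ov(n,img,box,f,items,name):
    x0,y0,x1,y1=box
    im=cv2.resize(img[y0:y1,x0:x1],None,fx=f,fy=f,interpolation=cv2.INTER_CUBIC)
    im=cv2.convertScaleAbs(im,alpha=1.5)
    for pts,col in items:
        p=np.array([(proj(n,q)+0.5-[x0,y0])*f-0.5 for q in pts])
        cv2.polylines(im,[np.round(p*8).astype(int)],False,col,1,cv2.LINE_AA,3)
    cv2.imwrite(name,im)
def circ(c,r,z,k=60):
    t=np.linspace(0,2*np.pi,k+1);return np.c_[c[0]+r*np.cos(t),c[1]+r*np.sin(t),0*t+z]
def star(c,z,yaw):
    p=[]
    for k in range(6):
        a=yaw+k*np.pi/3;u=np.array([np.cos(a),np.sin(a)]);v=np.array([-u[1],u[0]])
        for r,s in((16,-5.2),(20.6,-5.2),(20.6,5.2),(16,5.2)): p.append([*(np.array(c)+r*u+s*v),z])
    return np.array(p+p[:1])
def hexa(c,z,yaw):
    a=yaw+np.pi/6+np.arange(7)*np.pi/3;return np.c_[c[0]+15*np.cos(a),c[1]+15*np.sin(a),0*a+z]
E
python3 - <<'E'
from ov import *
b=np.array([556.5,-142]);yaw=np.radians(16);u=np.array([np.cos(yaw),np.sin(yaw)]);v=np.array([-u[1],u[0]])
g=np.array([547,197]);Rr=np.array([543,194.5])
h=b-56*v; k=np.array([458.6,-176.5])
G=(0,255,0);Y=(0,255,255);Rd=(0,0,255)
fx=[[*(b+u*i+v*j),29] for i,j in((-70,-60),(165,-60),(165,60),(-70,60),(-70,-60))]
it=[(circ(b,34,127),G),(star(b,127,yaw),Y),(circ(b+120*u,12,127),G),(circ(k,8,134),Rd),(circ(h,5,125),Rd),(fx,Y)]
ry=np.radians(0.7);ru=np.array([np.cos(ry),np.sin(ry)]);rv=np.array([-ru[1],ru[0]])
rk=[[*(Rr+i*ru+j*rv),45] for i,j in((-37.5,-117.5),(37.5,-117.5),(37.5,117.5),(-37.5,117.5),(-37.5,-117.5))]
it2=[(rk,Y),(circ(g,26,72),G),(hexa(g,134,0),Rd),(circ(g-80*rv,3,45),G),(circ(g+80*rv,3,45),G)]
for n,f1,f2 in(("scene",(155,160,255,300),(275,185,375,245)),("top",(260,100,350,215),(130,155,232,200))):
    im=cv2.imread(f"pics/{n}0.png")
    ov(n,im,f1,5,it,f"pics/{n}_fx.png");ov(n,im,f2,7,it2,f"pics/{n}_rk.png")
E
```

```text
(no output)
```

View pics/scene_fx.png

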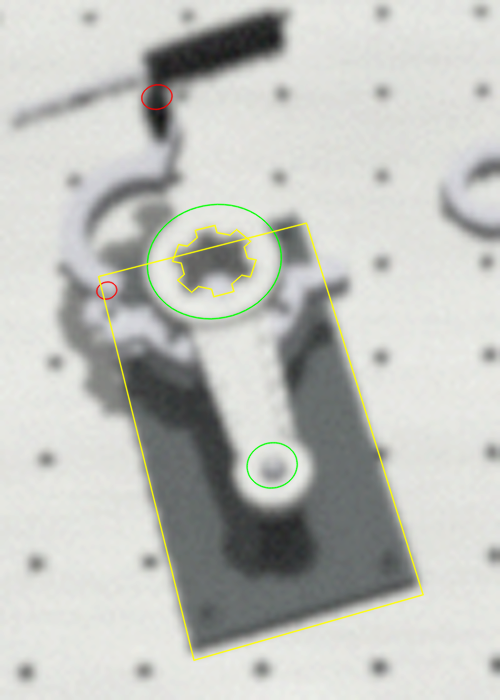

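View pics/top_fx.png

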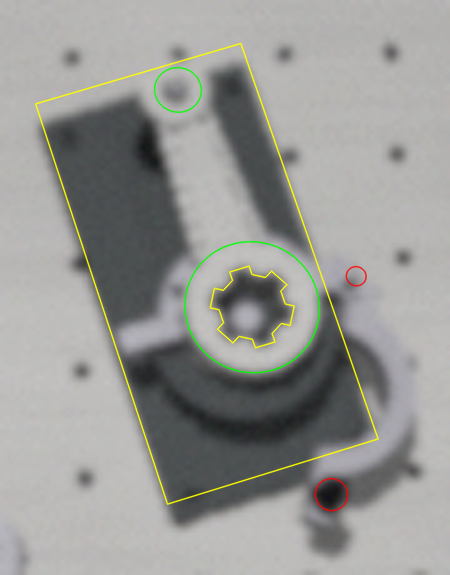

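View pics/scene_rk.png

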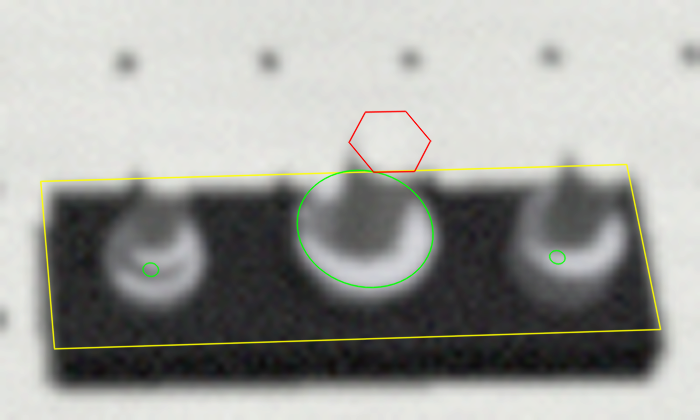

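View pics/top_rk.png

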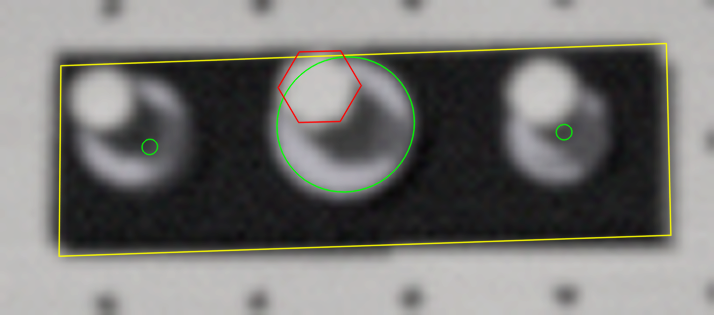

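Run:
```python
from h import *
for a,b in (((103,153),(429,276)),((402,150),(83,282)),((450,355),(93,62)),((62,362),(415,55))):
    print(at("scene",a,15).round(1),at("top",b,15).round(1),tri(a,b))
# detect holes in both
P={}
for n in("scene","top"):
    g=cv2.cvtColor(cv2.imread(f"pics/{n}0.png"),cv2.COLOR_BGR2GRAY).astype(np.float32)
    bg=cv2.medianBlur(g.astype(np.uint8),15).astype(np.float32)
    d=(bg-g); d=cv2.GaussianBlur(d,(0,0),1)
    mx=cv2.dilate(d,np.ones((7,7)));ys,xs=np.where((d==mx)&(d>12))
    pts=[]
    for x,y in zip(xs,ys):
        if not(60<x<450 and 50<y<360):continue
        w=np.clip(d[y-3:y+4,x-3:x+4],0,None);yy,xx=np.mgrid[-3:4,-3:4]
        pts.append(at(n,(x+(w*xx).sum()/w.sum(),y+(w*yy).sum()/w.sum()),15)[:2])
    P[n]=np.array(pts);print(n,len(pts))
from scipy.spatial import cKDTree
t=cKDTree(P["top"]);d,i=t.query(P["scene"]);m=d<12
D=P["top"][i[m]]-P["scene"][m];print(m.sum(),np.median(D,0),D.std(0))
for p,q in list(zip(P["scene"][m],D))[::8]:print(p.round(0),q.round(1))
```

```text
[ 267.3 -464.4   15. ] [ 260.1 -466.2   15. ] (array([ 260.07390853, -468.66203982,    6.32221431]), np.float64(1.1593581686771328))
[272.5 479.9  15. ] [263.8 466.8  15. ] (array([264.78033303, 477.5639943 ,   4.50328415]), np.float64(13.449438580957873))
[905.1 465.3  15. ] [898.4 464.1  15. ] (array([903.0873304 , 468.33338909,   5.94586895]), np.float64(2.0001695914802253))
[ 899.7 -460.1   15. ] [ 898.7 -481.1   15. ] (array([ 898.5275479 , -472.46624974,   10.50017471]), np.float64(19.425272712803714))
scene 240
top 237
155 [-1.88013836  0.77204005] [3.09700981 1.95048075]
[249. 471.] [-7.8  6. ]
[311. -62.] [-1.7  1.2]
[ 329. -130.] [7.7 1.6]
[373. 178.] [-2.7  1.5]
[ 373. -361.] [-3.2  0.6]
[ 432. -187.] [-2.2  6.4]
[ 458. -192.] [-5.3  0.7]
[492.  -2.] [-1.8  0.6]
[535. 422.] [4.8 1. ]
[ 557. -197.] [-2.1 -5.5]
[612. 298.] [-1.9  1.6]
[ 612. -301.] [-2.6 -0.3]
[672. 298.] [-2.2  0.8]
[ 672. -183.] [-3.1  2.8]
[732. 358.] [-1.7  1.7]
[732.  -1.] [-1.6  0.4]
[792. 238.] [-1.9  1.3]
[ 792. -301.] [-1.9  0.3]
[851. 119.] [-1.4  0.6]
[ 852. -421.] [-2.4 -0.2]
```

Run:
```python
from h import *
from scipy.spatial.transform import Rotation as R
B=np.array([.95,-.4,0])
def S(u,v,z):return (at("scene",(155+(u+.5)/5-.5,160+(v+.5)/5-.5),z)-B).round(1)
def T(u,v,z):return (at("top",(260+(u+.5)/5-.5,100+(v+.5)/5-.5),z)+B).round(1)
print(tri((155+272.5/5-.4,160+470/5-.4),(260+177/5-.4,100+88/5-.4)))
for z in(127,115,105): print(z,S(272.5,470,z),T(177,88,z))
print('plate top: ',[T(*q,29) for q in((40,122),(178,522),(238,68))], [S(*q,29) for q in((195,643),(420,582))])
print('holes', S(273,472,110))
s=ctrl.sense();M=R.from_quat(s['ee_rot'],scalar_first=True).as_matrix();print(M.round(3));print(s['time_s'])
```

```text
(array([ 673.43257409, -108.79850384,  124.51661633]), np.float64(0.24377425598600438))
127 [ 673.7 -108.   127. ] [ 673.5 -109.1  127. ]
115 [ 667.9 -109.2  115. ] [ 677.6 -110.2  115. ]
105 [ 663.  -110.1  105. ] [ 681.  -111.1  105. ]
plate top:  [array([688.6, -41.6,  29. ]), array([ 463.5, -109.6,   29. ]), array([ 717.9, -152.6,   29. ])] [array([ 721.8, -153.5,   29. ]), array([690.9, -39.8,  29. ])]
holes [ 666.5 -109.4  110. ]
[[ 0.906 -0.     0.423]
 [-0.423  0.     0.906]
 [-0.    -1.     0.   ]]
1.2
```

```bash
cat > to.py <<'E'
from h import *
import sys
def row(p,yaw_deg):
    s=ctrl.sense();M=R.from_quat(s['ee_rot'],scalar_first=True).as_matrix();q=np.radians(yaw_deg)
    z=np.array([np.cos(q),np.sin(q),0]);y=np.array([0,0,-1.]);x=np.cross(y,z);N=np.c_[x,y,z]
    t=M.T@(np.array(p)-s['eef_pos'])/10;w=R.from_matrix(M.T@N).as_rotvec()
    return np.r_[t.round(2),w.round(3)].tolist()
def show():
    s=ctrl.sense();M=R.from_quat(s['ee_rot'],scalar_first=True).as_matrix()
    print('t',round(s['time_s'],2),'pos',s['eef_pos'].round(1),'jawyaw',np.degrees(np.arctan2(M[1,2],M[0,2])).round(2),'down',M[:,1].round(3),'F',s['force'].round(1),'T',s['wrist_torque'].round(2),'g',round(s['grip_width'],3),'q',s['joints'].round(2))
E
python3 - <<'E'
from to import *
print(row((452.7,-211,200),80))
E
```

```text
[49.95, 3.13, -52.47, -0.0, -0.262, -0.0]
```

```bash
A='16.65,1,-17.5,0,-0.1,0'; python3 -m inch '[16.65,1,-17.5,0,-0.1,0,16.65,1,-17.5,0,-0.1,0,16.65,1,-17.5,0,-0.1,0,16.65,1,-17.5,0,-0.1,0,16.65,1,-17.5,0,-0.1,0,16.65,1,-17.5,0,-0.1,0]' 1 40
python3 -c "
from to import *
show();print(row((452.7,-211,200),80))"
```

```text
time_s: 1.7
eef_pos: [299.1, 244.5, 221.3]
ee_rot: [-0.697, 0.697, -0.118, 0.119]
force: [0.4, 0.8, 0.0]
grip_width: 0.143
t 1.7 pos [299.1 244.5 221.3] jawyaw 70.69 down [ 0.001 -0.    -1.   ] F [0.4 0.8 0. ] T [-0.02  0.    0.03] g 0.143 q [ 0.38  0.01  1.89 -0.    1.25 -0.85]
[29.56, 2.15, -37.9, -0.0, -0.163, 0.001]
```

```bash
python3 -m inch '[20,2.1,-25.6,0,-0.1,0,20,2.1,-25.6,0,-0.1,0,20,2.1,-25.6,0,-0.1,0,20,2.1,-25.6,0,-0.1,0,20,2.1,-25.6,0,-0.1,0,20,2.1,-25.6,0,-0.1,0,20,2.1,-25.6,0,-0.1,0,20,2.1,-25.6,0,-0.1,0]'
python3 -c "
from to import *
show();print(row((452.7,-211,175),80))"
```

```text
time_s: 2.37
eef_pos: [403.3, -63.4, 200.4]
ee_rot: [-0.702, 0.702, -0.084, 0.084]
force: [1.8, 1.2, 0.2]
grip_width: 0.002
t 2.37 pos [403.3 -63.4 200.4] jawyaw 76.39 down [ 0.001 -0.    -1.   ] F [1.8 1.2 0.2] T [-0.01 -0.   -0.03] g 0.002 q [-0.44  0.08  1.87  0.    1.19 -1.78]
[8.27, 2.55, -13.18, 0.0, -0.063, 0.001]
```

```bash
python3 -m inch '[8.3,5,-13.2,0,-0.06,0,8.3,5,-13.2,0,-0.06,0,8.3,5,-13.2,0,-0.06,0,8.3,5,-13.2,0,-0.06,0,8.3,5,-13.2,0,-0.06,0,8.3,5,-13.2,0,-0.06,0]'
python3 - <<'E'
from to import *
show();print(row((452.7,-211,117),80))
crop("scene",(120,130,260,250),5,"pics/a_s.png");crop("top",(280,120,400,240),5,"pics/a_t.png")
print('tip proj',(proj("scene",ctrl.sense()['eef_pos'])-[120,130])*5,(proj("top",ctrl.sense()['eef_pos'])-[280,120])*5)
E
```

```text
time_s: 2.87
eef_pos: [452.6, -209.9, 149.3]
ee_rot: [0.705, -0.704, 0.064, -0.063]
force: [0.5, 0.4, 0.4]
grip_width: -0.005
t 2.87 pos [ 452.6 -209.9  149.3] jawyaw 79.74 down [-0.002  0.001 -1.   ] F [0.5 0.4 0.4] T [ 0.01 -0.05  0.05] g -0.005 q [-0.67  0.34  1.69  0.    1.12 -2.06]
[0.04, 3.23, -0.11, -0.001, -0.004, -0.002]
tip proj [266.1065069  218.14538859] [298.80654069 397.01851151]
```

View pics/a_s.png

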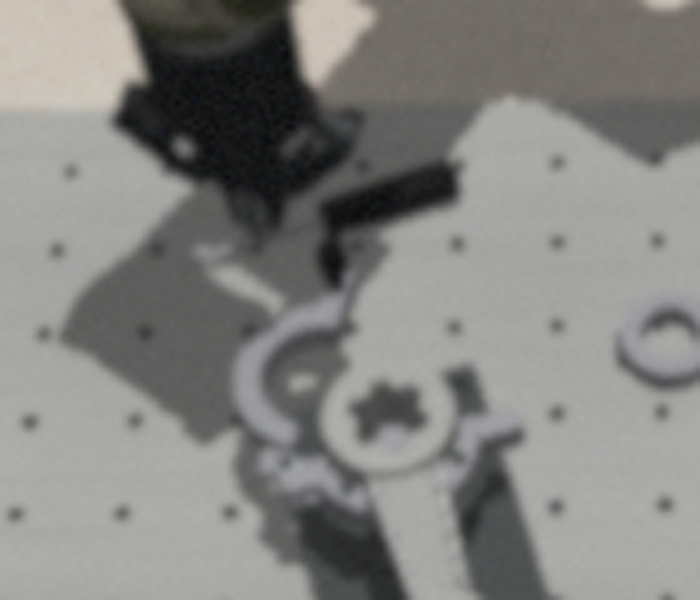

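View pics/a_t.png

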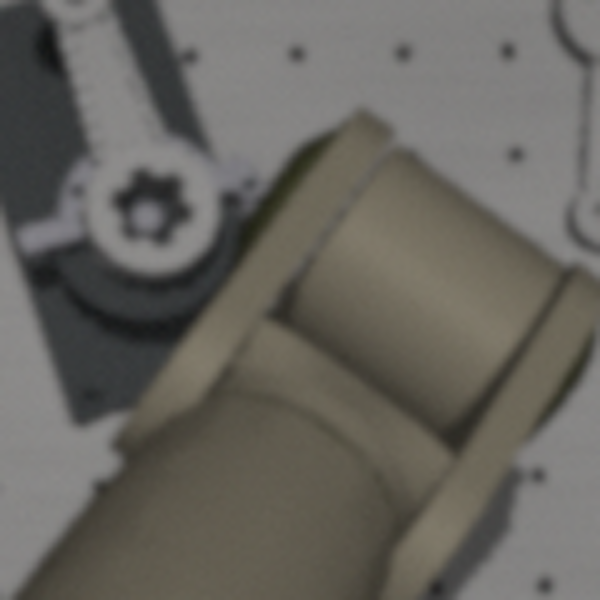

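```bash
cat >> to.py <<'E'
HG=np.array([571.8,-195.8])
def arc(ths,off=23,z=117):
    out=[]
    for t in ths:
        a=np.radians(t);k=HG+114*np.array([np.cos(a),np.sin(a)])-off*np.array([np.sin(a),-np.cos(a)])
        out+=[round(float(x),2) for x in row((*k,z),t-90)]
    return out
E
python3 -m inch '[0,3.2,0,0,0,0,0,3.2,0,0,0,0]'
python3 - <<'E'
from to import *
show();print(arc([170,166,162,158,154,150,146,142]))
E
```

```text
time_s: 3.13
eef_pos: [451.2, -206.5, 115.5]
ee_rot: [0.705, -0.703, 0.064, -0.06]
force: [-0.4, 0.4, -1.8]
grip_width: 0.004
t 3.13 pos [ 451.2 -206.5  115.5] jawyaw 79.94 down [-0.004  0.003 -1.   ] F [-0.4  0.4 -1.8] T [0.06 0.08 0.05] g 0.004 q [-0.67  0.38  1.73  0.    1.04 -2.06]
[0.29, -0.15, 0.85, -0.0, -0.0, -0.01, 0.16, -0.15, 1.65, -0.0, 0.07, -0.01, 0.08, -0.15, 2.46, -0.0, 0.14, -0.01, 0.06, -0.15, 3.27, -0.0, 0.21, -0.01, 0.09, -0.14, 4.08, -0.0, 0.28, -0.01, 0.19, -0.14, 4.89, -0.0, 0.35, -0.01, 0.33, -0.14, 5.69, -0.0, 0.42, -0.01, 0.54, -0.14, 6.47, -0.0, 0.49, -0.01]
```

```bash
python3 -m inch '[0.3,-0.1,0.8,0,0,0,0.2,-0.1,1.6,0,0.07,0,0.1,-0.1,2.4,0,0.14,0,0.1,-0.1,3.3,0,0.21,0,0.1,-0.1,4.1,0,0.28,0,0.2,-0.1,4.9,0,0.35,0,0.3,-0.1,5.7,0,0.42,0,0.5,-0.1,6.5,0,0.49,0]'
python3 - <<'E'
from to import *
show();print(arc([138,134,130,126,122,119,116]))
crop("scene",(120,130,260,250),5,"pics/b_s.png")
E
```

```text
time_s: 3.8
eef_pos: [469.9, -144.7, 121.3]
ee_rot: [-0.668, 0.668, -0.231, 0.233]
force: [-0.3, -0.6, -0.1]
grip_width: 0.002
t 3.8 pos [ 469.9 -144.7  121.3] jawyaw 51.66 down [ 0.002 -0.001 -1.   ] F [-0.3 -0.6 -0.1] T [-0.28  0.06 -0.03] g 0.002 q [-0.54  0.36  1.74 -0.    1.04 -1.44]
[-0.36, 0.43, 0.75, -0.0, 0.06, 0.0, -0.44, 0.43, 1.55, -0.0, 0.13, 0.0, -0.46, 0.43, 2.36, -0.0, 0.2, 0.0, -0.43, 0.43, 3.18, -0.0, 0.27, 0.0, -0.34, 0.43, 3.98, -0.0, 0.34, 0.0, -0.24, 0.43, 4.58, -0.0, 0.4, 0.0, -0.11, 0.43, 5.18, -0.0, 0.45, 0.0]
```

View pics/b_s.png

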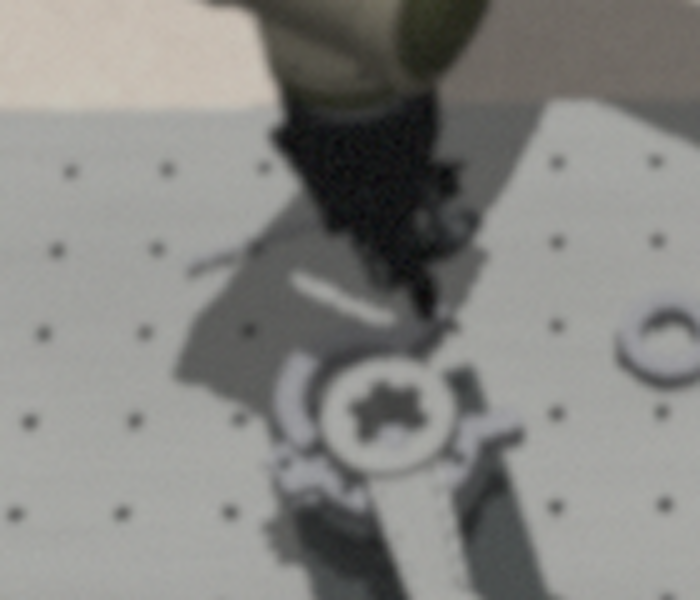

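```bash
python3 -m inch '[-0.4,0.4,0.8,0,0.06,0,-0.4,0.4,1.5,0,0.13,0,-0.5,0.4,2.4,0,0.2,0,-0.4,0.4,3.2,0,0.27,0,-0.3,0.4,4,0,0.34,0,-0.2,0.4,4.6,0,0.4,0,-0.1,0.4,5.2,0,0.45,0]'
python3 - <<'E'
from to import *
show();print(arc([114,112,110,108,106,105,104,103]))
crop("scene",(120,130,260,250),5,"pics/c_s.png")
E
```

```text
time_s: 4.43
eef_pos: [501.0, -103.3, 116.8]
ee_rot: [-0.6, 0.6, -0.374, 0.375]
force: [-1.3, -0.7, -0.1]
grip_width: 0.001
t 4.43 pos [ 501.  -103.3  116.8] jawyaw 26.0 down [ 0.001 -0.001 -1.   ] F [-1.3 -0.7 -0.1] T [-0.2   0.14  0.01] g 0.001 q [-0.43  0.41  1.69 -0.    1.05 -0.89]
[-0.06, -0.02, 0.41, -0.0, 0.04, 0.0, -0.12, -0.02, 0.81, -0.0, 0.07, 0.0, -0.16, -0.02, 1.22, -0.0, 0.1, 0.0, -0.19, -0.02, 1.62, -0.0, 0.14, 0.0, -0.21, -0.02, 2.03, -0.0, 0.17, 0.0, -0.21, -0.02, 2.23, -0.0, 0.19, 0.0, -0.21, -0.02, 2.43, -0.0, 0.21, 0.0, -0.21, -0.02, 2.64, -0.0, 0.23, 0.0]
```

View pics/c_s.png

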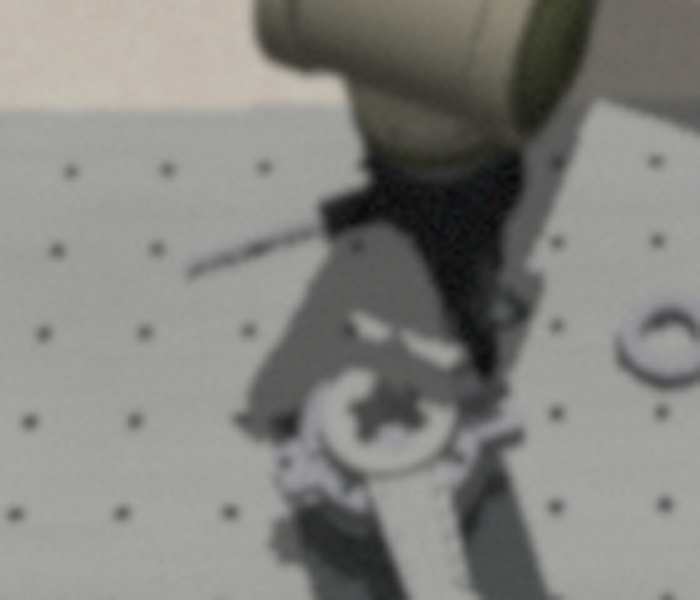

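```bash
python3 -m inch '[-0.1,0,0.4,0,0.04,0,-0.1,0,0.8,0,0.07,0,-0.2,0,1.2,0,0.1,0,-0.2,0,1.6,0,0.14,0]'
python3 -c "
from to import *
show();print(arc([106,105,104,103]))"
python3 -m inch '[0,0,0.2,0,0.02,0,0,0,0.4,0,0.04,0]'
python3 -c "
from to import *
show();print(arc([106,105,104,103]))"
```

```text
time_s: 4.82
eef_pos: [513.2, -95.1, 116.4]
ee_rot: [-0.572, 0.573, -0.416, 0.414]
force: [-25.1, -10.0, 10.0]
grip_width: -0.005
t 4.82 pos [513.2 -95.1 116.4] jawyaw 18.13 down [-0.003 -0.001 -1.   ] F [-25.1 -10.   10. ] T [-1.57  3.84 -0.02] g -0.005 q [-0.41  0.43  1.66 -0.    1.06 -0.72]
[-0.08, -0.06, 0.57, 0.0, 0.04, 0.0, -0.11, -0.06, 0.77, 0.0, 0.06, 0.0, -0.14, -0.06, 0.97, 0.0, 0.07, 0.0, -0.17, -0.06, 1.17, 0.0, 0.09, 0.0]
time_s: 4.98
eef_pos: [513.2, -94.6, 116.3]
ee_rot: [-0.561, 0.568, -0.429, 0.423]
force: [-40.5, -9.7, 21.8]
grip_width: -0.004
t 4.98 pos [513.2 -94.6 116.3] jawyaw 15.92 down [-0.013 -0.001 -1.   ] F [-40.5  -9.7  21.8] T [-1.57  6.21  0.1 ] g -0.004 q [-0.4   0.43  1.65 -0.01  1.07 -0.68]
[-0.05, -0.08, 0.54, 0.01, -0.0, -0.0, -0.09, -0.08, 0.74, 0.01, 0.02, -0.0, -0.13, -0.08, 0.94, 0.01, 0.03, -0.0, -0.16, -0.09, 1.14, 0.01, 0.05, -0.0]
```

```bash
python3 -m inch '[0,0,-0.6,0,0,0,0,-3,-2,0,0,0,0,-4,-5,0,0,0,0,-5,-9,0,0,0,0,-5,-12,0,0,0,0,-5,-12,0,0,0]'
python3 - <<'E'
from to import *
show()
crop("scene",(150,160,250,260),6,"pics/d_s.png");crop("top",(260,100,360,200),6,"pics/d_t.png")
E
```

```text
time_s: 5.48
eef_pos: [399.2, -126.8, 166.8]
ee_rot: [-0.564, 0.564, -0.426, 0.427]
force: [-0.2, -0.2, -0.1]
grip_width: 0.002
t 5.48 pos [ 399.2 -126.8  166.8] jawyaw 15.77 down [ 0.001 -0.001 -1.   ] F [-0.2 -0.2 -0.1] T [ 0.    0.01 -0.  ] g 0.002 q [-0.59  0.15  1.89 -0.    1.1  -0.86]
```

View pics/d_s.png

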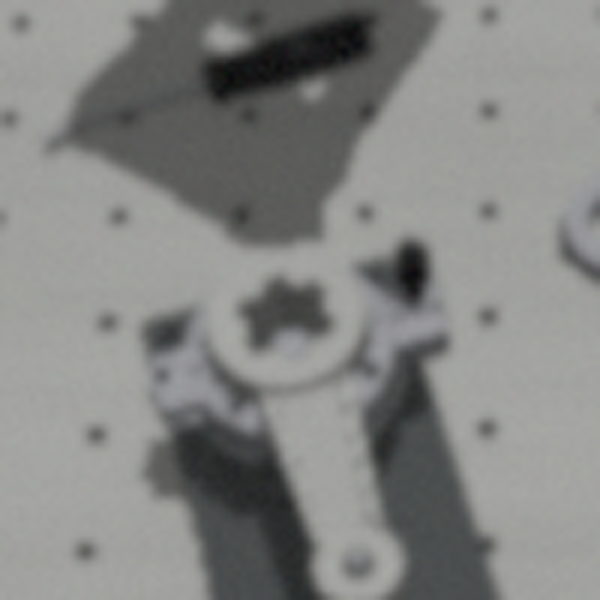

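View pics/d_t.png

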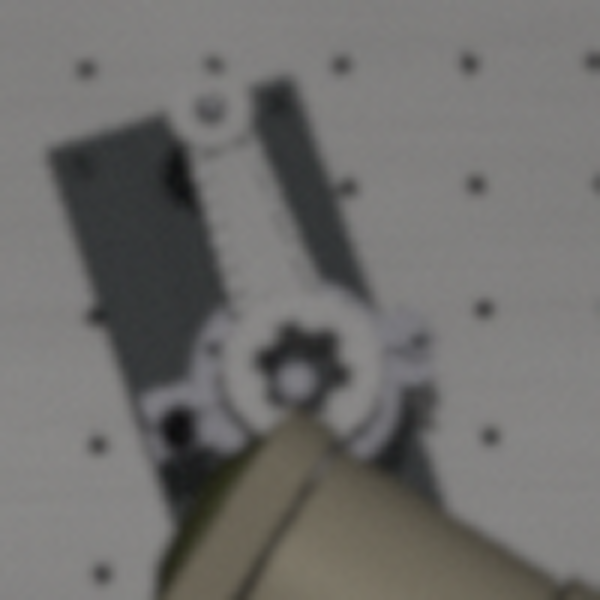

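Run:
```python
from h import *
s=(150+410.5/6-.4,160+268/6-.4);t=(260+180.5/6-.4,100+427.5/6-.4)
p,e=tri(s,t);print(p,e);print([ (c['uv'],c['score']) for c in ctrl.search_frame("clamp_knob","top")])
print([ (c['uv'],c['score']) for c in ctrl.search_frame("clamp_knob","scene")])
yaw=np.radians(16);u=np.array([np.cos(yaw),np.sin(yaw)]);v=np.array([-u[1],u[0]]);b=np.array([556.4,-142])
print((p[:2]-b)@u,(p[:2]-b)@v)
b=b-56*v; d=p[:2]-b;print(np.hypot(*d),np.degrees(np.arctan2(d[1],d[0]))-106)
```

```text
[532.74721111 -90.28492312 122.8519427 ] 0.062438629914432185
[([290.8, 172.2], 0.46)]
[([215.9, 209.8], 0.66)]
-8.481912910705024 56.231314692386704
112.5513698015547 4.321928603967692
```

Run:
```python
from h import *
a=cv2.imread("pics/scene0.png")[190:235,308:348];b=cv2.imread("pics/top0.png")[158:192,162:202]
f=lambda i:cv2.convertScaleAbs(cv2.resize(i,(400,int(400*i.shape[0]/i.shape[1])),interpolation=cv2.INTER_CUBIC),alpha=1.4)
A,Bm=f(a),f(b);h=max(A.shape[0],Bm.shape[0]);o=np.zeros((h,800,3),np.uint8);o[:A.shape[0],:400]=A;o[:Bm.shape[0],400:]=Bm
cv2.imwrite("pics/hex.png",o)
```

```text
(no output)
```

View pics/hex.png

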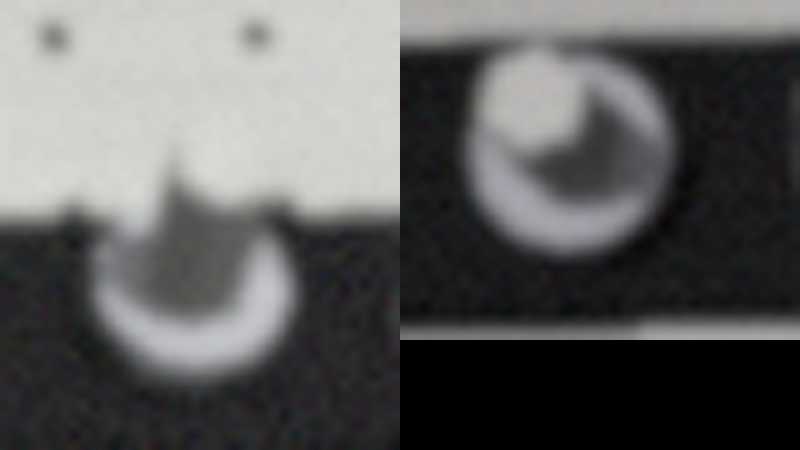

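Run:
```python
from ov import *
from scipy.ndimage import map_coordinates
g=cv2.cvtColor(cv2.imread("pics/top0.png"),cv2.COLOR_BGR2GRAY).astype(float)
print(g[158:182,166:190:1].astype(int)[::2,::2])
def sc(x,y,yaw):
    H=hexa((x,y),134,yaw);tot=0
    P=np.array([proj("top",q) for q in H]);c=P[:6].mean(0)
    for i in range(6):
        t=np.linspace(.1,.9,8)[:,None];e=P[i]*(1-t)+P[i+1]*t
        m=(P[i]+P[i+1])/2-c;m/=np.hypot(*m)
        f=lambda q:map_coordinates(g,[q[:,1],q[:,0]],order=1)
        tot+=np.mean(np.clip(f(e-m*1.0)-f(e+m*1.0),0,60))
    return tot
res=[]
for yw in range(0,60,5):
    best=max((sc(x,y,np.radians(yw)),x,y) for x in np.arange(542,556,1) for y in np.arange(190,203,1))
    print(yw,best)
```

```text
[[122 121 122 123 122 123 123 122 122 123 122 122]
 [121 118 115 115 116 115 116 115 112 111 111 111]
 [ 68  59  58  70  89  96  74  66  53  45  45  46]
 [ 18  18  60 111 127 126 110 104  88  58  25  13]
 [ 17  26  89 129 131 131 130 105 105 108  73  24]
 [ 19  32 105 130 131 132 129  89  72 103 105  48]
 [ 19  38 101 125 132 129 119  69  43  66  98  71]
 [ 19  51 101 102 111  97  76  45  40  53  68  68]
 [ 16  50 108 106  75  50  41  40  42  56  61  56]
 [ 21  36 103 117 105  69  44  44  50  61  66  43]
 [ 11  22  74 111 119 107  86  81  86  97  74  25]
 [ 19  22  30  79 110 116 117 115 109  87  36   5]]
0 (np.float64(227.1403656884552), np.int64(544), np.int64(199))
5 (np.float64(226.42943516738566), np.int64(545), np.int64(199))
10 (np.float64(231.49091384003154), np.int64(545), np.int64(198))
15 (np.float64(235.0701348474202), np.int64(545), np.int64(198))
20 (np.float64(237.85079067800933), np.int64(545), np.int64(198))
25 (np.float64(241.08381167799197), np.int64(545), np.int64(198))
30 (np.float64(241.1175706494613), np.int64(545), np.int64(198))
35 (np.float64(236.67692829574065), np.int64(545), np.int64(198))
40 (np.float64(230.01729523424757), np.int64(545), np.int64(198))
45 (np.float64(225.60531253030555), np.int64(545), np.int64(199))
50 (np.float64(224.11814733235175), np.int64(545), np.int64(199))
55 (np.float64(224.80581212089467), np.int64(544), np.int64(199))
```

```bash
python3 -c "
from to import *
show();print(row((546,197.6,185),27))"
```

```text
t 5.68 pos [ 403.1 -126.6  166. ] jawyaw 15.79 down [ 0.001 -0.001 -1.   ] F [-0.6  0.1 -0.4] T [-0.03 -0.02 -0.  ] g 0.006 q [-0.58  0.16  1.88  0.    1.1  -0.86]
[-27.3, -1.9, 22.57, -0.001, -0.196, 0.001]
```

```bash
python3 -m inch '[-27.3,-1.9,22.6,0,-0.196,0,-27.3,-1.9,22.6,0,-0.196,0,-27.3,-1.9,22.6,0,-0.196,0,-27.3,-1.9,22.6,0,-0.196,0,-27.3,-1.9,22.6,0,-0.196,0,-27.3,-1.9,22.6,0,-0.196,0,-27.3,-1.9,22.6,0,-0.196,0,-27.3,-1.9,22.6,0,-0.196,0]' -0.2 60
python3 -m inch '[0,0,0,0,0,0,0,0,0,0,0,0,0,0,0,0,0,0]'
python3 - <<'E'
from to import *
show();print(row((546,197.6,185),27))
crop("scene",(290,150,400,250),6,"pics/e_s.png");crop("top",(260,100,360,200),6,"pics/e_t.png")
E
```

```text
time_s: 6.35
eef_pos: [538.0, 181.0, 183.0]
ee_rot: [-0.603, 0.603, -0.369, 0.369]
force: [1.1, -1.2, 0.4]
grip_width: 0.598
time_s: 6.6
eef_pos: [537.2, 178.0, 182.6]
ee_rot: [-0.603, 0.603, -0.37, 0.369]
force: [-0.0, -0.0, -0.6]
grip_width: 0.601
t 6.6 pos [537.2 178.  182.6] jawyaw 27.02 down [-0.001 -0.    -1.   ] F [-0.  -0.  -0.6] T [0.   0.05 0.02] g 0.601 q [ 0.11  0.44  1.44 -0.    1.26 -0.36]
[-1.35, -0.24, 1.68, 0.001, 0.0, -0.0]
```

View pics/e_s.png

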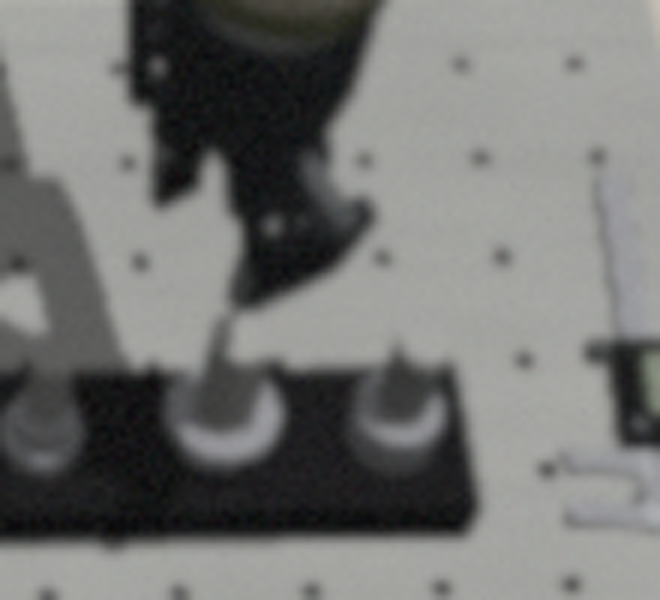

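View pics/e_t.png

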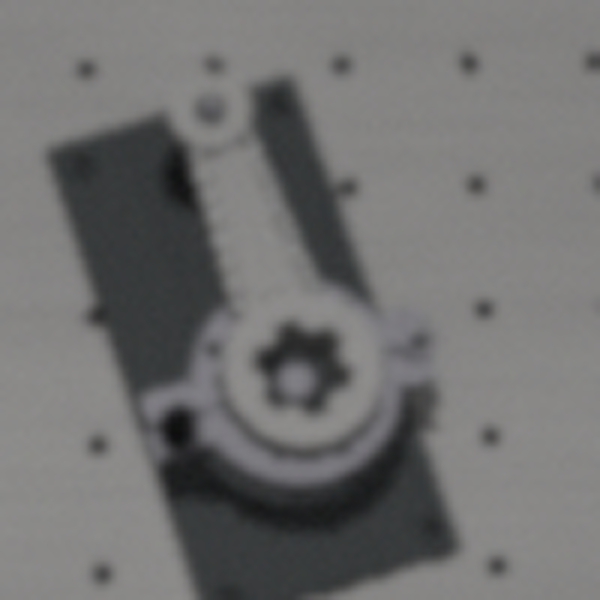

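```bash
python3 -m inch '[-1.3,-0.2,1.7,0,0,0,-1.3,-0.2,1.7,0,0,0,-1.3,3,1.7,0,0,0,-1.3,6,1.7,0,0,0,-1.3,9.2,1.7,0,0,0,-1.3,9.2,1.7,0,0,0,-1.3,9.2,1.7,0,0,0]'
python3 - <<'E'
from to import *
show();crop("scene",(290,150,400,250),6,"pics/f_s.png")
E
```

```text
time_s: 7.28
eef_pos: [546.2, 196.0, 91.0]
ee_rot: [-0.602, 0.603, -0.371, 0.37]
force: [1.1, 0.3, 1.8]
grip_width: 0.597
t 7.28 pos [546.2 196.   91. ] jawyaw 26.87 down [-0.002 -0.    -1.   ] F [1.1 0.3 1.8] T [ 0.04 -0.05 -0.01] g 0.597 q [ 0.14  0.57  1.49 -0.    1.08 -0.33]
```

View pics/f_s.png

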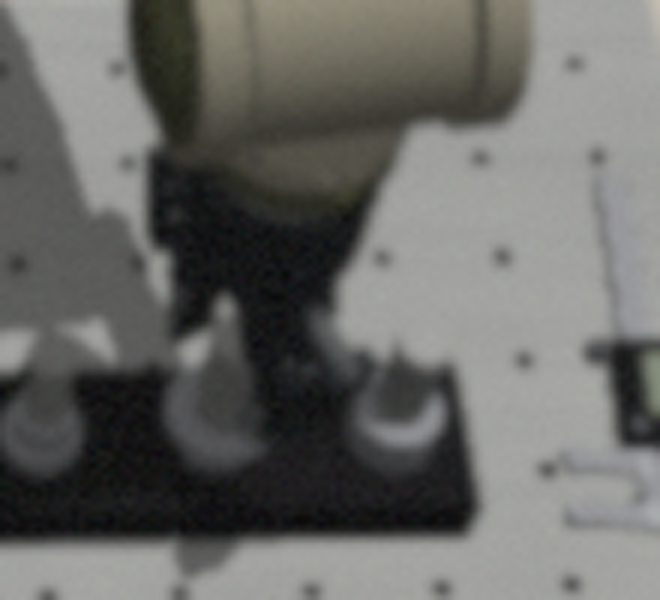

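```bash
python3 -m inch '[0,0,0,0,0,0,0,0,0,0,0,0,0,0,0,0,0,0,0,0,0,0,0,0]' 0.5 20
python3 - <<'E'
from to import *
show();print(proj("scene",(546,196,134)),[(d['uv'],d['score']) for d in ctrl.search_frame("gauge_grip","scene")])
E
```

```text
time_s: 7.67
eef_pos: [547.6, 197.0, 93.2]
ee_rot: [0.603, -0.602, 0.369, -0.371]
force: [-1.2, -0.5, 7.8]
grip_width: 0.316
t 7.67 pos [547.6 197.   93.2] jawyaw 26.93 down [ 0.004  0.    -1.   ] F [-1.2 -0.5  7.8] T [-0.13  0.06 -0.08] g 0.316 q [ 0.14  0.57  1.49 -0.    1.08 -0.33]
[329.7602513  204.41232611] [([323.1, 217.7], 0.68)]
```

```bash
python3 -m inch '[0,0,0,0,0,0,0,0,0,0,0,0,0,0,0,0,0,0,0,0,0,0,0,0]' 1 80
python3 - <<'E'
from to import *
show()
E
```

```text
time_s: 8.05
eef_pos: [547.7, 197.0, 93.3]
ee_rot: [0.604, -0.602, 0.369, -0.371]
force: [-0.5, -1.1, 8.4]
grip_width: 0.307
t 8.05 pos [547.7 197.   93.3] jawyaw 26.95 down [ 0.004  0.    -1.   ] F [-0.5 -1.1  8.4] T [-0.14  0.16  0.14] g 0.307 q [ 0.14  0.57  1.49 -0.    1.08 -0.33]
```

```bash
python3 -m inch '[0,-1,0,0,0,0,0,-2,0,0,0,0,0,-5,0,0,0,0,0,-8,0,0,0,0,0,-11,0,0,0,0,0,-13,0,0,0,0,0,-13,0,0,0,0,0,-13,0,0,0,0]'
python3 - <<'E'
from to import *
show()
crop("scene",(290,130,400,230),6,"pics/g_s.png")
print(row((556.4,-142,225),16))
E
```

```text
time_s: 8.72
eef_pos: [546.5, 197.0, 221.5]
ee_rot: [0.603, -0.602, 0.37, -0.37]
force: [-0.2, 0.6, -5.2]
grip_width: 0.306
t 8.72 pos [546.5 197.  221.5] jawyaw 26.93 down [ 0.001  0.    -1.   ] F [-0.2  0.6 -5.2] T [ 0.02 -0.03 -0.03] g 0.306 q [ 0.14  0.44  1.34  0.    1.36 -0.33]
[30.68, -0.5, -14.41, 0.002, 0.191, -0.0]
```

View pics/g_s.png

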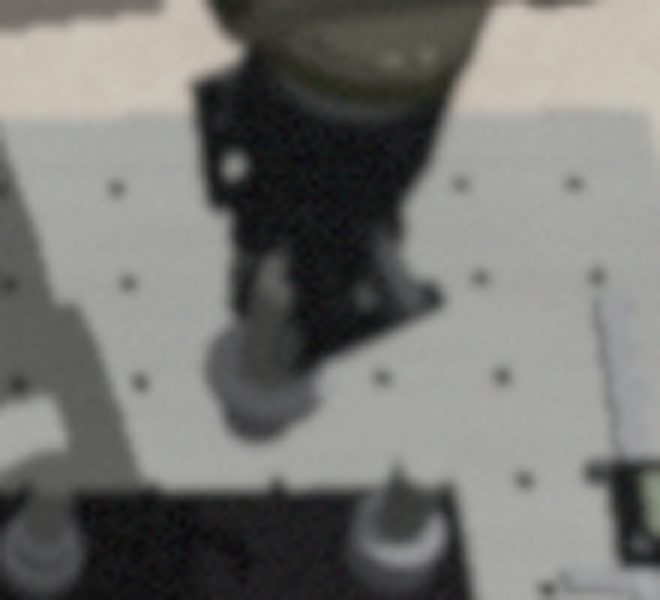

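```bash
python3 -m inch '[15.5,0,-7,0,0.1,0,15.5,0,-7,0,0.1,0,15.5,0,-7,0,0.1,0,15.5,0,-7,0,0.1,0,15.5,0,-7,0,0.1,0,30.7,0,-14.4,0,0.191,0,30.7,0,-14.4,0,0.191,0,30.7,0,-14.4,0,0.191,0]'
python3 -c "
from to import *
show();print(row((556.4,-142,222),16))"
```

```text
time_s: 9.43
eef_pos: [555.5, -99.2, 219.1]
ee_rot: [-0.564, 0.565, -0.427, 0.424]
force: [0.2, 0.4, -4.0]
grip_width: 0.306
t 9.43 pos [555.5 -99.2 219.1] jawyaw 16.01 down [-0.003  0.001 -1.   ] F [ 0.2  0.4 -4. ] T [-0.03 -0.11 -0.01] g 0.306 q [-0.38  0.41  1.39 -0.    1.34 -0.66]
[4.14, -0.3, -1.1, 0.003, 0.0, -0.002]
```

```bash
python3 -m inch '[4,-0.2,-1.1,0,0,0,4,-0.2,-1.1,0,0,0,4,-0.2,-1.1,0,0,0,4,-0.2,-1.1,0,0,0,4,-0.2,-1.1,0,0,0]'
python3 - <<'E'
from ov import *
from to import *
show();s=ctrl.sense();t=s['eef_pos'];b=np.array([556.4,-142]);yaw=np.radians(16);G=(0,255,0);Y=(0,255,255);Rd=(0,0,255)
it=[(circ(t[:2],26,t[2]-28.2),G),(circ(t[:2],26,t[2]-21.2),G),(hexa(t[:2],t[2]+40.8,yaw),Rd),(circ(t[:2],14.5,t[2]-62.2),Rd),(circ(b,34,127),Y),(star(b,127,yaw),Y)]
for n,f1 in(("scene",(155,145,255,265)),("top",(255,100,355,220))):
    im=ctrl.capture(n)[:,:,::-1];cv2.imwrite(f"pics/h_{n}.png",im)
    ov(n,im,f1,5,it,f"pics/ho_{n}.png");ov(n,im,f1,5,[],f"pics/hr_{n}.png")
E
```

```text
time_s: 9.85
eef_pos: [556.7, -138.2, 222.2]
ee_rot: [-0.565, 0.565, -0.426, 0.425]
force: [-0.9, -0.6, -3.9]
grip_width: 0.307
t 9.85 pos [ 556.7 -138.2  222.2] jawyaw 16.05 down [-0.002  0.001 -1.   ] F [-0.9 -0.6 -3.9] T [0.03 0.04 0.01] g 0.307 q [-0.45  0.43  1.36  0.    1.36 -0.73]
```

View pics/ho_scene.png

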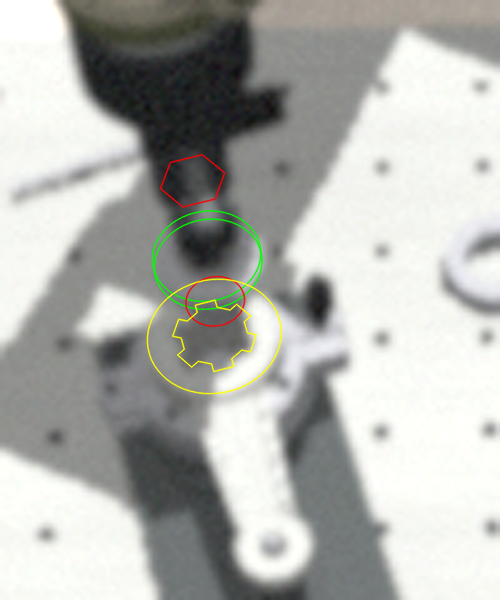

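View pics/hr_scene.png

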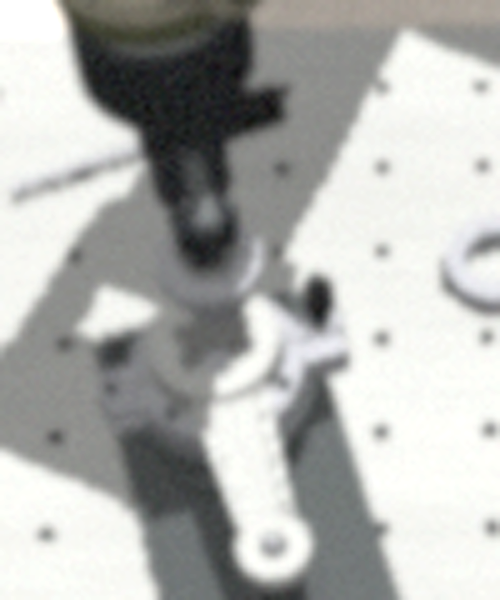

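View pics/ho_top.png

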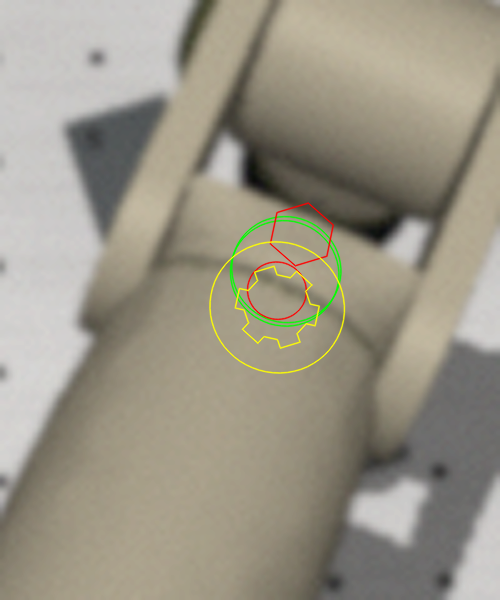

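```bash
python3 -c "
from to import *
show();print(row((556.4,-142,193),16))"
python3 -m inch '[0,1.5,0,0,0,0,0,2.9,0,0,0,0,0,2.9,0,0,0,0,0,2.9,0,0,0,0,0,2.9,0,0,0,0]'
python3 -c "
from to import *
show();print(row((556.4,-142,193),16))"
```

```text
t 9.95 pos [ 556.9 -138.2  222.8] jawyaw 16.08 down [-0.001  0.    -1.   ] F [ 0.7  0.1 -5.2] T [-0.04  0.   -0.03] g 0.306 q [-0.45  0.43  1.36  0.    1.36 -0.73]
[0.35, 2.98, -0.15, 0.001, 0.001, -0.001]
time_s: 10.37
eef_pos: [557.3, -139.1, 195.0]
ee_rot: [0.565, -0.565, 0.425, -0.426]
force: [-0.2, 1.1, -3.6]
grip_width: 0.309
t 10.37 pos [ 557.3 -139.1  195. ] jawyaw 16.02 down [ 0.001 -0.    -1.   ] F [-0.2  1.1 -3.6] T [ 0.06  0.02 -0.  ] g 0.309 q [-0.45  0.45  1.4   0.    1.29 -0.73]
[0.25, 0.2, -0.16, -0.001, 0.0, 0.001]
```

```bash
python3 -m inch '[0.3,0.1,-0.15,0,0,0,0.3,0.1,-0.15,0,0,0,0.3,0.1,-0.15,0,0,0,0.3,0.1,-0.15,0,0,0]'
python3 - <<'E'
from ov import *
from to import *
show();s=ctrl.sense();t=s['eef_pos'];b=np.array([556.4,-142]);yaw=np.radians(16);G=(0,255,0);Y=(0,255,255);Rd=(0,0,255)
c=t[:2]+[.95,-.4];bb=b+[.95,-.4]
it=[(circ(c,26,t[2]-28.2),G),(circ(c,26,t[2]-21.2),G),(circ(bb,34,127),Y)]
im=ctrl.capture("scene")[:,:,::-1]
ov("scene",im,(165,170,245,260),7,it,"pics/i_o.png");ov("scene",im,(165,170,245,260),7,[],"pics/i_r.png")
a=cv2.imread("pics/i_o.png");b=cv2.imread("pics/i_r.png")
cv2.imwrite("pics/i.png",cv2.resize(np.hstack([a,b]),None,fx=.7,fy=.7))
E
```

```text
time_s: 10.7
eef_pos: [556.4, -142.8, 193.4]
ee_rot: [0.565, -0.565, 0.426, -0.426]
force: [-0.0, 1.0, -5.2]
grip_width: 0.306
t 10.7 pos [ 556.4 -142.8  193.4] jawyaw 15.98 down [ 0. -0. -1.] F [-0.   1.  -5.2] T [-0.03 -0.03 -0.03] g 0.306 q [-0.46  0.45  1.4   0.    1.29 -0.73]
```

View pics/i.png

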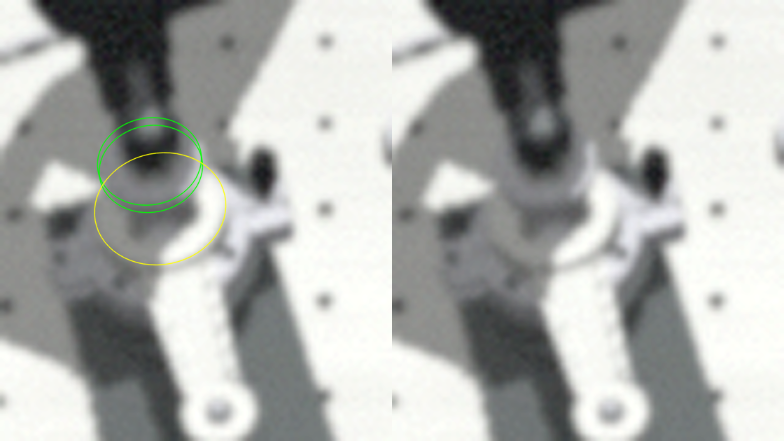

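```bash
python3 -m inch '[0,0.3,0.05,0,0,0,0,0.6,0.05,0,0,0,0,0.8,0.05,0,0,0,0,0.8,0.05,0,0,0]'
python3 -c "
from to import *
show()"
python3 -m inch '[0,0.2,0,0,0,0,0,0.4,0,0,0,0,0,0.6,0,0,0,0,0,0.6,0,0,0,0]'
python3 -c "
from to import *
show()"
```

```text
time_s: 11.08
eef_pos: [556.5, -142.4, 184.4]
ee_rot: [-0.565, 0.565, -0.426, 0.425]
force: [-0.1, -0.6, -4.4]
grip_width: 0.306
t 11.08 pos [ 556.5 -142.4  184.4] jawyaw 15.99 down [-0.001  0.001 -1.   ] F [-0.1 -0.6 -4.4] T [0.02 0.02 0.03] g 0.306 q [-0.45  0.46  1.41 -0.    1.27 -0.73]
time_s: 11.42
eef_pos: [556.6, -142.5, 178.6]
ee_rot: [-0.565, 0.565, -0.426, 0.425]
force: [-0.0, -0.1, -3.8]
grip_width: 0.31
t 11.42 pos [ 556.6 -142.5  178.6] jawyaw 15.99 down [-0.001  0.    -1.   ] F [-0.  -0.1 -3.8] T [-0.03  0.02  0.04] g 0.31 q [-0.45  0.46  1.42 -0.    1.26 -0.73]
```

```bash
python3 -m inch '[0,0.15,0,0,0,0,0,0.3,0,0,0,0,0,0.4,0,0,0,0,0,0.4,0,0,0,0]'
python3 -c "
from to import *
show()"
python3 -m inch '[0,0.1,0,0,0,0,0,0.2,0,0,0,0,0,0.3,0,0,0,0,0,0.3,0,0,0,0]'
python3 -c "
from to import *
show()"
```

```text
time_s: 11.75
eef_pos: [556.7, -142.6, 175.0]
ee_rot: [-0.565, 0.565, -0.426, 0.426]
force: [0.1, 0.2, -3.2]
grip_width: 0.308
t 11.75 pos [ 556.7 -142.6  175. ] jawyaw 15.98 down [-0.  0. -1.] F [ 0.1  0.2 -3.2] T [ 0.02 -0.06  0.03] g 0.308 q [-0.45  0.47  1.42  0.    1.25 -0.73]
time_s: 12.08
eef_pos: [557.2, -142.9, 173.7]
ee_rot: [0.565, -0.565, 0.425, -0.426]
force: [-2.9, -0.1, 7.2]
grip_width: 0.306
t 12.08 pos [ 557.2 -142.9  173.7] jawyaw 15.99 down [ 0.002 -0.001 -1.   ] F [-2.9 -0.1  7.2] T [ 0.07  0.65 -0.  ] g 0.306 q [-0.45  0.47  1.43 -0.    1.24 -0.73]
```

```bash
python3 -m inch '[0,-0.3,0,0,0,0,0,-0.6,0,0,0,0,0,-0.6,0.2,0,0,0,0,-0.6,0.4,0,0,0,0,-0.6,0.4,0,0,0,0,-0.6,0.4,0,0,0]'
cat > f.py <<'E'
from to import *
s=ctrl.sense();a=np.radians(16);u=np.array([np.cos(a),np.sin(a)]);v=np.array([-u[1],u[0]]);b=np.array([556.4,-142])
p=s['eef_pos'][:2]-b;F=s['force'][:2]
print('t %.2f u %.2f v %.2f z %.2f | Fu %.1f Fv %.1f Fz %.1f'%(s['time_s'],p@u,p@v,s['eef_pos'][2],F@u,F@v,s['force'][2]),'yaw',np.degrees(np.arctan2(*R.from_quat(s['ee_rot'],scalar_first=True).as_matrix()[[1,0],2])).round(2),'T',s['wrist_torque'].round(2))
E
python3 f.py
python3 -m inch '[0,0,0.1,0,0,0,0,0,0.1,0,0,0,0,0,0.1,0,0,0]' >/dev/null; python3 f.py
python3 -m inch '[0,0,0.1,0,0,0,0,0,0.1,0,0,0,0,0,0.1,0,0,0]' >/dev/null; python3 f.py
```

```text
time_s: 12.58
eef_pos: [560.5, -141.6, 177.9]
ee_rot: [-0.564, 0.565, -0.426, 0.425]
force: [-2.6, -1.2, -2.3]
grip_width: 0.304
t 12.58 u 4.04 v -0.73 z 177.88 | Fu -2.8 Fv -0.4 Fz -2.3 yaw 15.99 T [-0.29  0.47 -0.01]
t 12.83 u 4.89 v -0.65 z 177.91 | Fu -5.0 Fv -0.9 Fz -3.3 yaw 15.99 T [-0.36  0.9   0.04]
t 13.08 u 5.43 v -0.69 z 177.91 | Fu -7.1 Fv -1.5 Fz -2.5 yaw 15.99 T [-0.6   1.5   0.06]
```

```bash
python3 -m inch '[0,0,-0.4,0,0,0,0,0,-0.6,0,0,0,0,0,-0.8,0,0,0,0,0,-0.8,0,0,0]' >/dev/null; python3 f.py
for i in 1; do python3 -m inch '[0,0,-0.1,0,0,0,0,0,-0.1,0,0,0]' >/dev/null; python3 f.py; python3 -m inch '[0,0,-0.1,0,0,0,0,0,-0.1,0,0,0]' >/dev/null; python3 f.py;python3 -m inch '[0,0,-0.1,0,0,0,0,0,-0.1,0,0,0]' >/dev/null; python3 f.py;  done
```

```text
t 13.42 u -1.56 v -0.64 z 178.29 | Fu 1.0 Fv -0.0 Fz -5.3 yaw 15.98 T [ 0.01 -0.33 -0.05]
t 13.58 u -2.47 v -0.66 z 178.26 | Fu 2.3 Fv 0.1 Fz -5.7 yaw 15.99 T [ 0.1  -0.6  -0.01]
t 13.75 u -3.44 v -0.66 z 178.28 | Fu 3.7 Fv -1.0 Fz -5.3 yaw 15.99 T [ 0.24 -0.89  0.  ]
t 13.92 u -4.01 v -0.64 z 178.37 | Fu 6.2 Fv 1.4 Fz -6.0 yaw 15.98 T [ 0.47 -1.46 -0.02]
```

```bash
python3 -m inch '[0,0,0.46,0,0,0,0,0,0.46,0,0,0,-0.2,0,0.46,0,0,0,-0.35,0,0.46,0,0,0,-0.35,0,0.46,0,0,0]' >/dev/null; python3 f.py
python3 -m inch '[-0.1,0,0,0,0,0,-0.1,0,0,0,0,0]' >/dev/null; python3 f.py; python3 -m inch '[-0.1,0,0,0,0,0,-0.1,0,0,0,0,0]' >/dev/null; python3 f.py
python3 -m inch '[0.4,0,0,0,0,0,0.6,0,0,0,0,0,0.8,0,0,0,0,0,0.8,0,0,0,0,0]' >/dev/null; python3 f.py
python3 -m inch '[0.1,0,0,0,0,0,0.1,0,0,0,0,0]' >/dev/null; python3 f.py; python3 -m inch '[0.1,0,0,0,0,0,0.1,0,0,0,0,0]' >/dev/null; python3 f.py
```

```text
t 14.33 u -0.39 v 2.57 z 178.15 | Fu -0.7 Fv -3.9 Fz -5.1 yaw 16.0 T [-0.69 -0.23 -0.07]
t 14.50 u -0.31 v 3.41 z 178.24 | Fu -0.3 Fv -4.5 Fz -5.4 yaw 15.98 T [-1.07 -0.23  0.02]
t 14.67 u -0.20 v 4.28 z 178.35 | Fu -0.3 Fv -5.3 Fz -5.1 yaw 15.98 T [-1.18 -0.33  0.05]
t 15.00 u -0.26 v -3.09 z 177.99 | Fu -0.0 Fv 1.4 Fz -4.7 yaw 15.97 T [ 0.14  0.02 -0.01]
t 15.17 u -0.25 v -3.65 z 178.00 | Fu 0.5 Fv 2.4 Fz -4.4 yaw 15.99 T [ 0.59  0.25 -0.02]
t 15.33 u -0.18 v -5.03 z 178.07 | Fu -0.2 Fv 1.9 Fz -4.0 yaw 15.99 T [0.42 0.1  0.  ]
```

```bash
python3 -m inch '[-0.4,0,0.08,0,0,0,-0.4,0,0.08,0,0,0,-0.4,0,0.08,0,0,0,-0.4,0,0.08,0,0,0]' >/dev/null; python3 f.py
python3 - <<'E'
from ov import *
from to import *
show();s=ctrl.sense();t=s['eef_pos'];b=np.array([556.4,-142]);yaw=np.radians(16);G=(0,255,0);Y=(0,255,255);Rd=(0,0,255)
u=np.array([np.cos(yaw),np.sin(yaw)])
c=t[:2]+[.95,-.4];bb=b+[.95,-.4]
it=[(circ(c,26,t[2]-28.2),G),(circ(c,26,t[2]-21.2),G),(circ(bb,34,127),Y),(circ(bb+120*u,6,127),Y)]
im=ctrl.capture("scene")[:,:,::-1]
ov("scene",im,(165,170,245,270),7,it,"pics/j_o.png");ov("scene",im,(165,170,245,270),7,[],"pics/j_r.png")
a=cv2.imread("pics/j_o.png");b=cv2.imread("pics/j_r.png")
cv2.imwrite("pics/j.png",cv2.resize(np.hstack([a,b]),None,fx=.7,fy=.7))
E
```

```text
t 15.67 u 0.64 v -1.31 z 178.25 | Fu 0.1 Fv -0.6 Fz -4.7 yaw 15.99 T [-0.   -0.04 -0.02]
t 15.67 pos [ 557.4 -143.1  178.3] jawyaw 15.99 down [ 0. -0. -1.] F [ 0.3 -0.5 -4.7] T [-0.   -0.04 -0.02] g 0.303 q [-0.45  0.47  1.42 -0.    1.26 -0.73]
```

View pics/j.png

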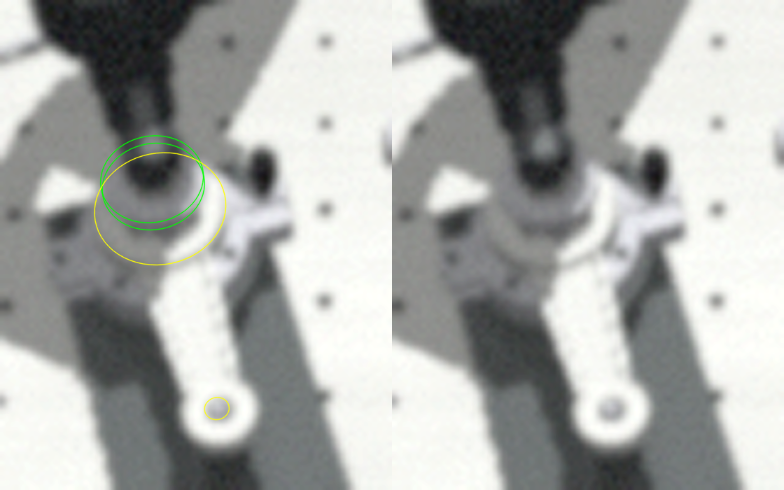

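```bash
python3 -m inch '[-0.05,0.2,0,0,0,0,-0.05,0.35,0,0,0,0,-0.05,0.45,0,0,0,0,-0.05,0.5,0,0,0,0,-0.05,0.5,0,0,0,0]' >/dev/null; python3 f.py
python3 -m inch '[0,0.1,0,0,0,0,0,0.1,0,0,0,0,0,0.1,0,0,0,0]' >/dev/null; python3 f.py
```

```text
t 16.13 u 0.83 v -0.98 z 174.17 | Fu -1.9 Fv 0.5 Fz 4.7 yaw 15.99 T [0.12 0.42 0.05]
t 16.38 u 0.94 v -1.14 z 173.83 | Fu -1.9 Fv 1.7 Fz 8.8 yaw 15.99 T [0.17 0.66 0.01]
```

```bash
python3 -m inch '[0,0,0,0,0.03,0,0,0,0,0,0.06,0,0,0,0,0,0.06,0]' >/dev/null; python3 f.py
python3 -m inch '[0,0,0,0,0.03,0,0,0,0,0,0.06,0,0,0,0,0,0.06,0]' >/dev/null; python3 f.py
python3 -m inch '[0,0,0,0,-0.06,0,0,0,0,0,-0.12,0,0,0,0,0,-0.18,0,0,0,0,0,-0.18,0]' >/dev/null; python3 f.py
python3 -m inch '[0,0,0,0,-0.03,0,0,0,0,0,-0.06,0,0,0,0,0,-0.06,0]' >/dev/null; python3 f.py
```

```text
t 16.63 u 0.73 v -1.18 z 174.01 | Fu -3.3 Fv 2.2 Fz 11.7 yaw 12.47 T [0.23 0.91 0.06]
t 16.88 u 0.83 v -1.06 z 174.34 | Fu -3.4 Fv 2.5 Fz 12.5 yaw 9.02 T [0.4  1.05 0.02]
t 17.22 u 1.95 v -1.66 z 173.99 | Fu 3.2 Fv -1.1 Fz 5.1 yaw 19.59 T [ 0.03 -0.67 -0.04]
t 17.47 u 0.68 v -0.88 z 172.28 | Fu -1.5 Fv -0.4 Fz -3.4 yaw 22.92 T [-0.17  0.02 -0.01]
```

```bash
python3 -m inch '[0,0.1,0,0,0,0,0,0.2,0,0,0,0,0,0.2,0,0,0,0]' >/dev/null; python3 f.py
python3 -m inch '[0,0.1,0,0,0,0,0,0.2,0,0,0,0,0,0.2,0,0,0,0]' >/dev/null; python3 f.py
```

```text
t 17.72 u 0.35 v -0.88 z 169.64 | Fu -0.9 Fv -2.3 Fz -3.1 yaw 22.83 T [-0.5  -0.01  0.04]
t 17.97 u 0.39 v -0.72 z 167.80 | Fu -1.0 Fv -2.2 Fz -3.4 yaw 22.85 T [-0.5   0.08  0.09]
```

```bash
python3 -m inch '[0.05,0.1,0,0,0,0,0.05,0.2,0,0,0,0,0.05,0.3,0,0,0,0,0.05,0.3,0,0,0,0]' >/dev/null; python3 f.py
python3 -m inch '[0,0.1,0,0,0,0,0,0.2,0,0,0,0,0,0.3,0,0,0,0,0,0.3,0,0,0,0]' >/dev/null; python3 f.py
```

```text
t 18.30 u 0.59 v -1.03 z 165.19 | Fu -2.3 Fv -1.1 Fz 1.8 yaw 22.86 T [-0.29  0.6   0.01]
t 18.63 u 0.62 v -1.12 z 162.08 | Fu -3.9 Fv -0.1 Fz 2.5 yaw 22.86 T [-0.21  0.77  0.01]
```

```bash
python3 -m inch '[0,0.1,-0.05,0,0,0,0,0.2,-0.05,0,0,0,0,0.3,-0.05,0,0,0,0,0.3,-0.05,0,0,0]' >/dev/null; python3 f.py
python3 -m inch '[0,0.1,0,0,0,0,0,0.2,0,0,0,0,0,0.3,0,0,0,0,0,0.3,0,0,0,0]' >/dev/null; python3 f.py
```

```text
t 18.97 u 0.41 v -1.11 z 159.04 | Fu -0.6 Fv 1.0 Fz 2.6 yaw 22.86 T [ 0.14  0.24 -0.  ]
t 19.30 u 0.37 v -1.16 z 156.09 | Fu 0.1 Fv 1.9 Fz 4.6 yaw 22.86 T [0.34 0.03 0.07]
```

```bash
python3 -m inch '[0,0.1,0,0,0,0,0,0.2,0,0,0,0,0,0.2,0,0,0,0]' >/dev/null; python3 f.py
python3 -m inch '[0,0.1,0,0,0,0,0,0.2,0,0,0,0,0,0.2,0,0,0,0]' >/dev/null; python3 f.py
```

```text
t 19.55 u 0.42 v -1.26 z 155.70 | Fu -4.0 Fv 4.4 Fz 15.0 yaw 22.87 T [0.56 0.9  0.05]
t 19.80 u 0.47 v -1.39 z 155.60 | Fu -8.9 Fv 8.0 Fz 29.1 yaw 22.88 T [0.91 1.81 0.01]
```

```bash
python3 -m inch '[-0.05,0,-0.1,0,0,0,-0.05,0,-0.1,0,0,0,-0.05,0,-0.1,0,0,0]' - 110 >/dev/null; python3 f.py
python3 -m inch '[-0.05,0,-0.1,0,0,0,-0.05,0,-0.1,0,0,0,-0.05,0,-0.1,0,0,0]'  >/dev/null; python3 f.py
python3 - <<'E'
from ov import *
from to import *
im=ctrl.capture("scene")[:,:,::-1]
ov("scene",im,(165,170,245,270),7,[],"pics/k.png")
E
```

```text
t 20.05 u 0.37 v -1.28 z 155.69 | Fu -2.4 Fv 5.3 Fz 26.0 yaw 22.87 T [ 0.9   0.87 -0.1 ]
t 20.30 u 0.13 v -1.21 z 155.69 | Fu 3.7 Fv 3.9 Fz 22.4 yaw 22.86 T [ 0.89 -0.07 -0.1 ]
```

View pics/k.png

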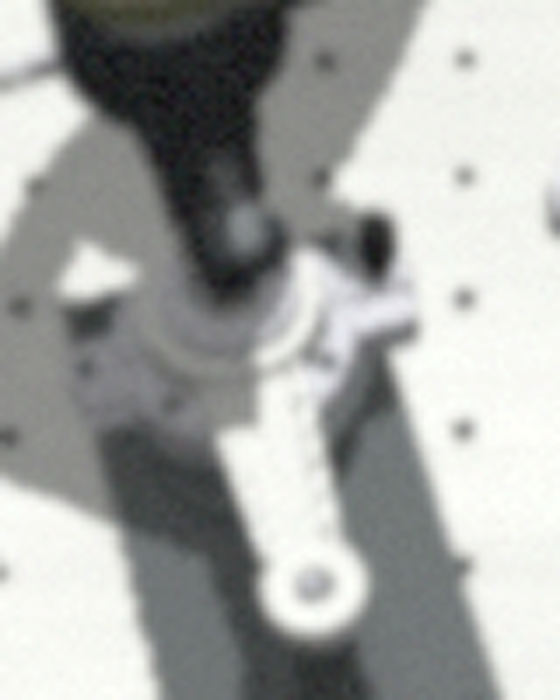

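```bash
python3 -m inch '[-0.05,0.1,0.04,0,0,0,-0.05,0.1,0.04,0,0,0,-0.05,0.1,0.04,0,0,0,-0.05,0.1,0.04,0,0,0,-0.05,0.1,0.04,0,0,0,-0.05,0.1,0.04,0,0,0]' - 110 ; python3 f.py
python3 - <<'E'
from ov import *
from to import *
im=ctrl.capture("scene")[:,:,::-1];cv2.imwrite("pics/l_full.png",im)
im=ctrl.capture("top")[:,:,::-1];cv2.imwrite("pics/l_top.png",im)
show()
E
```

```text
time_s: 20.85
eef_pos: [557.0, -143.1, 155.6]
ee_rot: [0.59, -0.589, 0.388, -0.394]
force: [-2.2, 2.8, 29.4]
grip_width: 0.3
t 20.85 u 0.29 v -1.19 z 155.63 | Fu -1.4 Fv 3.3 Fz 29.4 yaw 22.86 T [ 0.63  0.66 -0.07]
t 20.95 pos [ 557.  -143.1  155.7] jawyaw 22.86 down [ 0.008 -0.003 -1.   ] F [-1.6  3.2 29.1] T [ 0.67  0.64 -0.13] g 0.301 q [-0.46  0.48  1.45  0.    1.19 -0.85]
```

View pics/l_full.png

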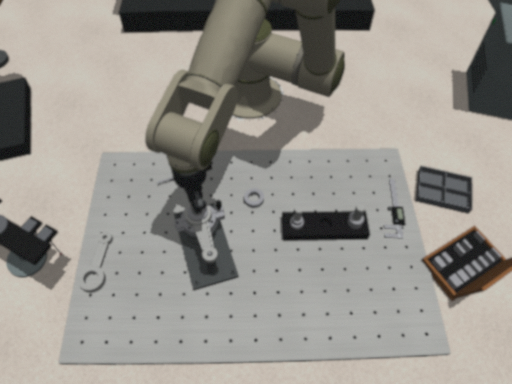

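View pics/l_top.png

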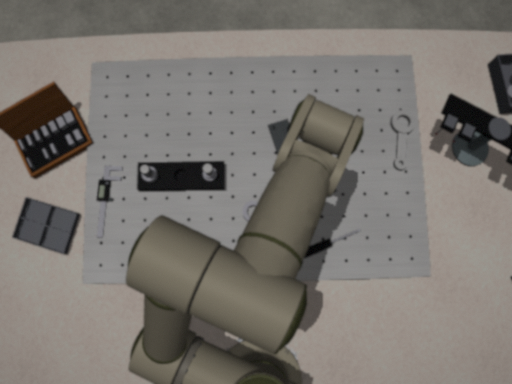

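```bash
python3 -m inch '[0,0,0,-0.012,0,0.012,0,0,0,-0.012,0,0.012,0,0,0,-0.012,0,0.012,0,0,0,-0.012,0,0.012]' >/dev/null ; python3 f.py; python3 -c "
from to import *
show()"
```

```text
t 21.28 u 0.33 v -1.14 z 155.65 | Fu -2.3 Fv 4.5 Fz 30.1 yaw 22.86 T [ 0.71  0.15 -0.  ]
t 21.28 pos [ 557.  -143.   155.7] jawyaw 22.86 down [-0.007  0.003 -1.   ] F [-3.5  3.7 30.1] T [ 0.71  0.15 -0.  ] g 0.298 q [-0.45  0.49  1.44 -0.    1.22 -0.85]
```

```bash
python3 -m inch '[0,0,0,0.006,0,-0.006,0,0,0,0.006,0,-0.006,0,0,0,0.006,0,-0.006,0,0,0,0.006,0,-0.006,0,0,0,0.006,0,-0.006]' >/dev/null ; python3 f.py
python3 - <<'E'
from to import *
show()
im=ctrl.capture("scene")[:,:,::-1];ims=im[170:270,165:245]
cv2.imwrite("pics/m.png",cv2.convertScaleAbs(cv2.resize(ims,None,fx=6,fy=6,interpolation=cv2.INTER_CUBIC),alpha=1.1))
E
```

```text
t 21.70 u 0.30 v -1.15 z 155.66 | Fu -1.7 Fv 4.1 Fz 30.3 yaw 22.86 T [ 0.72  0.35 -0.04]
t 21.7 pos [ 557.  -143.   155.7] jawyaw 22.86 down [ 0.001 -0.    -1.   ] F [-2.8  3.5 30.3] T [ 0.72  0.35 -0.04] g 0.303 q [-0.46  0.49  1.45  0.    1.21 -0.85]
```

View pics/m.png

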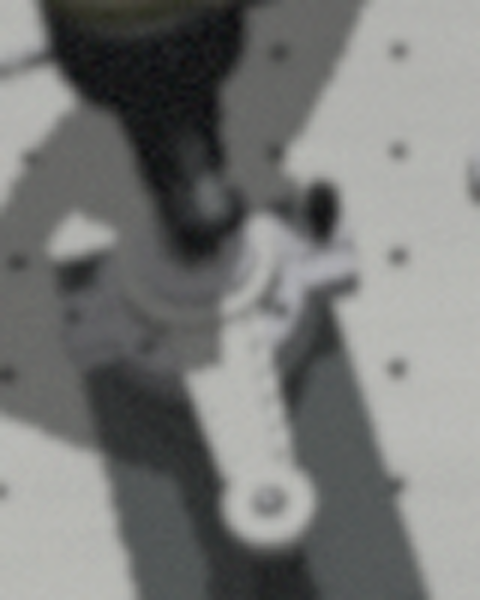

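```bash
python3 -c "
from rig import ctrl
print(ctrl.finish_job())"
```

```text
the job is handed in; nothing more can be done
None
```

I handed the job in at about 22 s. The clamp is shut and the splined gauge is home in the bore, still gripped and pressed down with about 30 N.

**Clamp:** I pushed the knob round with closed fingers until it hit a hard stop. The force peaked at about 47 N, all on the fingers. The top view then showed the ring concentric with the eye and no gap between the lugs. My triangulated knob position came out about 4° short of the shut angle I had assumed. I took that to mean the knob sits off the parting line. The knob was in the same place in the last picture.

**Gauge:** I gripped the hexagon on its flats, reading 26 mm. The splines did not mesh at the 16° I had measured in the pictures. A light-pressure turn found the mesh at 22.9°. The gauge then slid in, with the pin's push showing on the way.

**Last checks:**
- **Seating:** It stopped hard at TCP z 155.7 mm, against about 155.2 mm expected for a flush collar. Shifting it sideways or tilting it did not change that height. In the picture the collar sits on the eye. I could not measure the last half millimetre, or the pin's travel, directly.
- **Grip and push:** The grip is set to 110 N and the tool is upright.
- **Lever:** It looks unmoved in its nest. I nudged the bore sideways with a few newtons while finding its centre.
- **Other things:** The other gauges are still in the rack, and the ring, caliper, spare lever and screwdriver look to be where they were.

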